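# Thread the rover's drilled deck over its mast

### The job

Pick up the orange deck with the hole by its yellow motor block, lower it squarely over the steel mast of the orange rover chassis without dropping it, and let go when it lies flat on the chassis, lined up lengthwise with it and with the motor block towards the tail. Leave the blue spare deck where it is.

Things in the scene. Friction and masses are not known exactly. Their poses are not given: they have to be found in the camera images.
- deck: Loose orange plate lying flat, 148 x 60 x 6 mm, about 170 g, with a 24 mm through hole. Origin: hole centre at the underside; z up, x lengthwise to the front edge (28 mm ahead; tail edge 120 mm behind). Yellow motor block on it for gripping, centred 90 mm behind the hole (x = -90 mm), 44 mm along x, 28 mm wide along y, top 56 mm above the underside; the weight lies near it.
- chassis: Orange rover chassis with black wheels, fixed. Vertical steel mast, 12 mm diameter, top 160 mm above the bench. Origin: mast axis at bench height; z up, x lengthwise to the front. Its flat top, 50 mm above the bench, 90 mm wide, runs from 20 mm ahead of the mast to 135 mm behind (tail). Seated, the deck's origin is 50 mm above this origin with x axes pointing the same way.
- spare: Loose spare deck of the same shape, size and yellow block, but its plate is blue and has no hole. Origin and axes as for the orange deck (where the hole would be). Leave it alone.
Not all that is in view belongs to the job. Several things have the shape of the deck; the one meant has the colours described above. What is shaped like the chassis but white is not meant.

How it is judged:
By the outcome, as a careful person would: the job done as asked, in the order asked, and still so for the second after the job is handed in, with the robot touching nothing.
It also fails if it takes over 45 s, if anything falls off the work surface, if the arm or the gripper's body presses on something with over 40 N, if the wrist force passes 120 N, or if a joint passes its speed limit or range.

### The arm

A 7-joint arm with a two-finger parallel gripper is mounted at the origin on the work surface. World frame = base frame: x ahead of the robot, y to its left, z up, the work surface at z = 0. Lengths are in mm, angles in rad, forces in N, time in s.
With the tool pointing down it reaches from about 425 to 1025 mm from the base axis. Payload 9.4 kg.
Tool frame: the origin (TCP) lies at the very end of the fingers, on their centre line; the grasp point (between the pads) lies 19 mm behind it (bot.pinch_z is the distance from the TCP to the grasp point, in mm); z points along the fingers, y is the line along which they close (so a half turn about z gives the same grasp; the last joint's range is limited). The gripper opens to 93 mm and grips with 3 to 60 N. Pads are 15 mm wide; open, the fingers measure 128 mm over their backs; the gripper's body (75 mm by 188 mm) begins 65 mm behind the grasp point.
Start: joints at [1.061, 0.599, -0.003, 1.599, 0.002, 0.943, -0.08], TCP at [304.066, -658.155, 218.618] pointing down, gripper open.
Joint ranges: [-2.57, 2.57], [-0.35, 1.97], [-1.29, 1.29], [0.11, 2.56], [-1.05, 4.19], [0.11, 1.86], [-2.63, 2.63]. Speed limits (rad/s): [2.22, 2.22, 3.01, 3.01, 3.14, 3.14, 3.14].

### API

Orientations are given as [roll, pitch, yaw] about the fixed x, y, z axes, in that order (R = Rz(yaw) Ry(pitch) Rx(roll)).
In Python, from station import bot gives the robot as it stands.
- The arm moves only by the tool step_arm, never from a script. Its argument "deltas" is a list of rows, each an object with "slide": the shift along the tool's x, y, z in m, a list of three; "turn": the turn about the tool's z in degrees. A call has 1 to 12 rows; each row is the pose to reach, as a shift and turn from the pose commanded when the call began, along the tool's axes at that moment; what a row does not reach only later rows make up. A row lasts 1/12 s, in which the tool goes at most 41.7 mm and 7.16 degrees, less where a joint would pass 70% of its speed; a pose out of reach is approached as far as the arm can. A call with a gripper value outside its range is refused whole. "grip" is the opening, from 0 (shut) to 1 (fully open), set as the call begins (left out, the last holds). The fingers move at their own pace and stop on an object; "force" is the grip in N (left out, the last holds). Time passes only in rows, so rows that repeat a pose let the fingers close. It gives the time, the measured TCP pose, the force, the opening and the grip force at its end, in the units of the state.
- bot.sense(): the state, without advancing time (a new reading comes with each control period).
- bot.grab_frame(name): name is "side" or "top"; returns (picture, depth): 420x560x3 uint8, red, green, blue; 420x560 float32, mm along the optical axis (not along the pixel's ray), 0 where there is no reading.
- bot.camera_model(name): a dict with "intrinsics" (3x3 intrinsics, pixels), "cam_to_world" (4x4, takes a point from camera to world coordinates). Camera axes: x right, y up, looking along -z (the intrinsics and any distortion apply to the point x, -y, -z); pixel columns grow to the right and rows downward; lengths in mm; the calibration is good to about 2 mm. A picture is of the moment at which its call begins. camera_model takes no time and is no camera call.
- bot.finish_job(): hands the job in; it is judged then, once.
The state is a dict: "time": time; "joint_positions": joint angles; "qd": joint speeds; "tau": joint torques, N m; "tool_pos": TCP position; "tool_rot": TCP orientation; "ft_force": force on the tool from outside, world axes, zero at the start; "wrist_torque": the same for the moment, N m; "gripper_width": finger opening in mm; "finger_force": force on a finger pad.
Only numpy, scipy, OpenCV 4.12 (cv2) and the standard library are available. Lean on these libraries where they do the work, as an engineer would, in place of code of your own. Each camera call takes 0.05 s, during which the arm holds its last target. There are 200 camera calls.

## Working session

There is one attempt and no reset: what is moved stays moved. The work goes in short steps, Python scripts to look and compute and a tool call to move; the robot and the scene stay as the last step left them, time stands still between calls to the robot, and variables do not carry over. Pictures are saved under pics/ and viewed, at most 10 in all, crops included, and the job is handed in when it is done.

Besides the shell and the picture viewer there is one more tool, called after "Emit:" as a command line: name --argument value ..., lists and objects as JSON in quotes. step_arm: Moves the arm, as the interface text tells. Its arguments: {"type":"object","properties":{"deltas":{"type":"array","items":{"type":"object","properties":{"slide":{"type":"array","items":{"type":"number"}},"turn":{"type":"number"}}}},"grip":{"type":"number"},"force":{"type":"number"}},"required":["deltas"]}

```bash
mkdir -p pics
cat > h.py <<'E'
import numpy as np, cv2
from station import bot
def grab(n,tag):
    p,d=bot.grab_frame(n); np.savez(f'/tmp/{n}_{tag}.npz',p=p,d=d); cv2.imwrite(f'pics/{n}_{tag}.png',p[:,:,::-1]); return p,d
def ray(n,u,v):
    m=bot.camera_model(n);K=np.array(m['intrinsics']);T=np.array(m['cam_to_world'])
    d=np.linalg.inv(K)@[u,v,1]; d=np.array([d[0],-d[1],-d[2]]); return T[:3,3],T[:3,:3]@d
def plane(n,u,v,z):
    o,d=ray(n,u,v); return o+d*(z-o[2])/d[2]
def cloud(n,D):
    m=bot.camera_model(n);K=np.array(m['intrinsics']);T=np.array(m['cam_to_world'])
    v,u=np.indices(D.shape); X=np.stack([(u-K[0,2])/K[0,0]*D,-(v-K[1,2])/K[1,1]*D,-D],-1)
    return X@T[:3,:3].T+T[:3,3]
E
python3 - <<'E'
from h import *
for n in('side','top'):
    grab(n,'a'); m=bot.camera_model(n); print(n,{k:np.round(v,3).tolist() for k,v in m.items() if k!='x'})
a=[cv2.imread(f'pics/{n}_a.png') for n in('top','side')]
print(bot.sense()['tool_pos'],bot.sense()['tool_rot'],bot.sense()['time'])
E
```

```text
side {'intrinsics': [[474.42, 0.0, 276.817], [0.0, 474.42, 215.006], [0.0, 0.0, 1.0]], 'cam_to_world': [[-0.853, 0.321, -0.411, 159.855], [-0.521, -0.501, 0.691, 881.92], [0.016, 0.804, 0.595, 740.632], [0.0, 0.0, 0.0, 1.0]]}
top {'intrinsics': [[533.136, 0.0, 281.439], [0.0, 533.136, 209.692], [0.0, 0.0, 1.0]], 'cam_to_world': [[-0.006, 0.997, -0.076, 546.084], [-1.0, -0.007, -0.019, 42.212], [-0.019, 0.076, 0.997, 1346.47], [0.0, 0.0, 0.0, 1.0]]}
[ 303.8603428  -657.78085284  217.85453842] [-3.14022210e+00  1.46374023e-04  4.32811218e-01] 0.1
```

View pics/top_a.png

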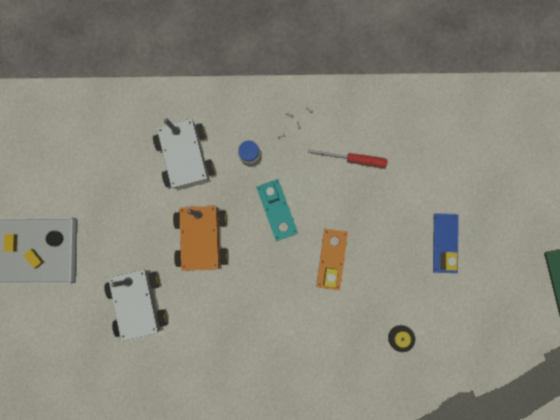

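View pics/side_a.png

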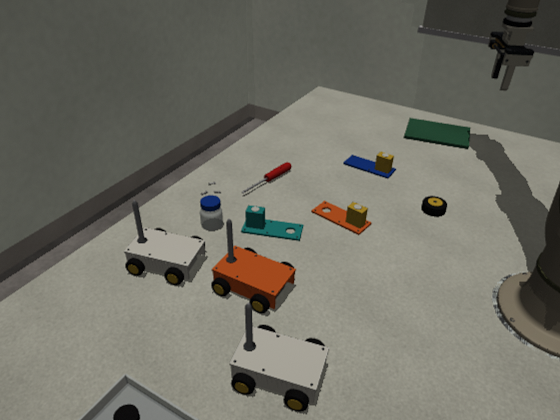

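Top view: the candidates for the deck are orange with a yellow block (333,259), teal (277,210) and the blue spare (446,243). For the chassis they are orange (200,238), white (183,153) and white (133,305). I choose orange for both, and will measure them with a close crop.

Run:
```python
from h import *
z=np.load('/tmp/top_a.npz');p,D=z['p'],z['d']
C=cloud('top',D); hsv=cv2.cvtColor(p,cv2.COLOR_RGB2HSV)
v,u=np.indices(D.shape)
org=(hsv[...,0]<17)&(hsv[...,1]>150)&(hsv[...,2]>90)
yel=(hsv[...,0]>=19)&(hsv[...,0]<33)&(hsv[...,1]>120)&(hsv[...,2]>90)
def rect(m,zp):
    m=cv2.morphologyEx(m.astype(np.uint8),cv2.MORPH_CLOSE,np.ones((3,3)))
    c=max(cv2.findContours(m,0,2)[0],key=cv2.contourArea)
    P=np.array([plane('top',*q[0],zp)[:2] for q in c],np.float32)
    r=cv2.minAreaRect(P); B=cv2.boxPoints(r); 
    e=B[1]-B[0] if np.linalg.norm(B[1]-B[0])>np.linalg.norm(B[2]-B[1]) else B[2]-B[1]
    return np.round(r[0],1),np.round(r[1],1),np.degrees(np.arctan2(e[1],e[0])),c
dk=(u>310)&(u<355)&(v>222)&(v<298)
for nm,m,zp in(('deck',(org|yel)&dk,6),('block',yel&dk,56),('chassis',org&(u>170)&(u<235)&(v>195)&(v<280),50)):
    r=rect(m,zp); print(nm,r[:3],'z med',np.median(C[...,2][m]), 'z rng',np.percentile(C[...,2][m],[5,95]), m.sum())
ms=(C[...,2]>70)&(u>180)&(u<230)&(v>190)&(v<245)
print('mast',ms.sum()); 
for q in C[ms][np.argsort(-C[ms][:,2])][:8]: print(np.round(q,1))
b=(C[...,2]>48)&dk; print('blocktop cloud',C[b].mean(0),C[b].min(0),C[b].max(0))
# hole from bench-level depth inside deck
h=dk&(v<255)&~org&~yel&(v>230)&(u>325)&(u<344); print('hole',u[h].mean(),v[h].mean(),h.sum(),plane('top',u[h].mean(),v[h].mean(),6))
crop=lambda a,x0,x1,y0,y1:cv2.resize(a[y0:y1,x0:x1,::-1],(390,480),interpolation=cv2.INTER_NEAREST)
cv2.imwrite('pics/crop1.png',np.hstack([crop(p,170,235,198,278),crop(p,300,365,220,300)]))
```

```text
deck (array([523.9, -57.7]), array([ 55.5, 141.7]), np.float32(-8.368707)) z med 6.954214826469979 z rng [ 1.93838628 56.75030729] 998
block (array([480.5, -50.7]), array([30.7, 45.9]), np.float32(-7.155434)) z med 55.08020237030689 z rng [ 6.65045576 59.65109583] 168
chassis (array([577.7, 267.8]), array([149.7,  91. ]), np.float32(1.9248834)) z med 50.35104100229319 z rng [45.87204349 54.64849165] 2106
mast 62
[ 546.1   42.2 1346.5]
[ 546.1   42.2 1346.5]
[ 546.1   42.2 1346.5]
[ 546.1   42.2 1346.5]
[ 546.1   42.2 1346.5]
[ 546.1   42.2 1346.5]
[ 546.1   42.2 1346.5]
[634.8 270.8 162.6]
blocktop cloud [484.5410007  -46.11992661 123.79543755] [457.63319975 -66.55105897  49.50766503] [ 546.08431124   42.21173649 1346.47040914]
hole 334.1140350877193 239.78947368421052 114 [571.45400027 -64.46724752   6.        ]
```

View pics/crop1.png

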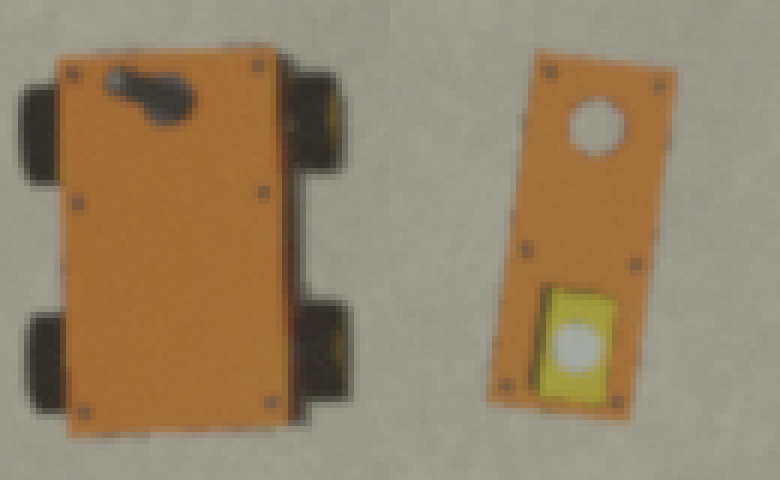

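The crop shows the orange chassis with its mast top at about (189.7,211.7). The deck has a real hole at about (334,240.7) and a yellow block top at about (332,277.5). The choice is confirmed.

```bash
cat >> h.py <<'E'
def togo(xyz,yaw):
    s=bot.sense(); y0=s['tool_rot'][2]; from scipy.spatial.transform import Rotation as R
    M=R.from_euler('xyz',s['tool_rot']).as_matrix()
    return np.round(M.T@(np.array(xyz)-s['tool_pos'])/1000,4), round(np.degrees(y0)-yaw,2)
E
python3 - <<'E'
from h import *
h=plane('top',334,240.7,6); b=plane('top',331.7,277.3,56); m=plane('top',189.5,211.5,160)
d=h-b; print('hole',h,'block',b,'dist',np.hypot(*d[:2]),'yaw',np.degrees(np.arctan2(d[1],d[0])),'mast',m)
y=-8; g=b.copy(); print(togo([g[0],g[1],150],y), togo([g[0],g[1],16],y), bot.sense()['tool_rot'])
E
```

```text
hole [569.17716193 -64.15140502   6.        ] block [480.63233054 -53.49826222  56.        ] dist 89.18338756334971 yaw -6.860482690218383 mast [633.8246394  270.18689994 160.        ]
(array([ 0.4139, -0.4743,  0.0684]), np.float64(32.8)) (array([ 0.414 , -0.4741,  0.2024]), np.float64(32.8)) [-3.14022210e+00  1.46374023e-04  4.32811218e-01]
```

Emit:
step_arm --deltas '[{"slide": [0.02,-0.023,0.003],"turn": 3},{"slide": [0.045,-0.052,0.007],"turn": 7},{"slide": [0.07,-0.08,0.011],"turn": 11},{"slide": [0.095,-0.109,0.015],"turn": 15},{"slide": [0.12,-0.137,0.019],"turn": 19},{"slide": [0.145,-0.166,0.023],"turn": 23},{"slide": [0.17,-0.195,0.027],"turn": 27},{"slide": [0.195,-0.223,0.031],"turn": 30},{"slide": [0.22,-0.252,0.036],"turn": 32.5},{"slide": [0.245,-0.281,0.04],"turn": 32.5},{"slide": [0.265,-0.304,0.044],"turn": 32.5},{"slide": [0.275,-0.315,0.046],"turn": 32.5}]' --grip 1 --force 30

```text
time: 1.1
tool_pos: [422.2, -252.5, 172.0]
tool_rot: [-3.14, 0.001, -0.13]
ft_force: [-0.8, -0.3, 0.6]
gripper_width: 92.8
finger_force: 0.0
```

Run:
```python
from h import *
s=bot.sense();print(s['time'],s['tool_pos'],s['tool_rot'],togo([480.3,-52.7,110],-7.8))
```

```text
1.1 [ 422.21651219 -252.51627693  172.02548651] [-3.13989949e+00  1.18009661e-03 -1.30176160e-01] (array([ 0.0317, -0.2056,  0.0623]), np.float64(0.34))
```

Emit:
step_arm --deltas '[{"slide": [0.004,-0.022,0.006],"turn": 0.3},{"slide": [0.008,-0.05,0.014],"turn": 0.3},{"slide": [0.013,-0.08,0.024],"turn": 0.3},{"slide": [0.018,-0.11,0.034],"turn": 0.3},{"slide": [0.023,-0.14,0.044],"turn": 0.3},{"slide": [0.027,-0.17,0.052],"turn": 0.3},{"slide": [0.03,-0.192,0.058],"turn": 0.3},{"slide": [0.031,-0.202,0.061],"turn": 0.3},{"slide": [0.0315,-0.2055,0.062],"turn": 0.3},{"slide": [0.0315,-0.2055,0.062],"turn": 0.3}]'

```text
time: 1.93
tool_pos: [480.2, -57.4, 110.4]
tool_rot: [3.141, 0.001, -0.139]
ft_force: [0.3, -1.1, -0.7]
gripper_width: 93.0
finger_force: 0.0
```

Run:
```python
from h import *
p,d=grab('top','b');q,_=grab('side','b')
s=bot.sense();print(s['time'],s['tool_pos'],s['tool_rot'],togo([480.3,-52.7,16],-7.8))
cv2.imwrite('pics/b.png',np.hstack([cv2.resize(a[:,:,::-1],(390,480),interpolation=cv2.INTER_CUBIC) for a in(p[210:330,280:378],q[130:250,300:398])]))
```

```text
2.0333 [480.06908914 -58.86810037 110.88239491] [ 3.14097078e+00 -1.24872893e-04 -1.41240017e-01] (array([-0.0007, -0.0062,  0.0949]), np.float64(-0.29))
```

View pics/b.png

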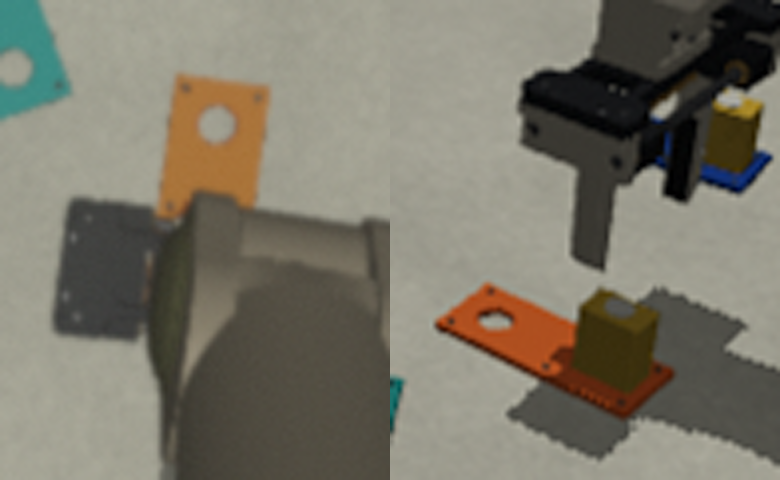

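Left: the gripper stands over the tail of the orange deck, with the hole at crop (217,125). Right: both fingers straddle the yellow block at crop (615,340). I'll descend with a small y correction.

Emit:
step_arm --deltas '[{"slide": [-0.0005,-0.003,0.01]},{"slide": [-0.0005,-0.006,0.025]},{"slide": [-0.0005,-0.006,0.045]},{"slide": [-0.0005,-0.006,0.065]},{"slide": [-0.0005,-0.006,0.08]},{"slide": [-0.0005,-0.006,0.09]},{"slide": [-0.0005,-0.006,0.094]},{"slide": [-0.0005,-0.006,0.094]},{"slide": [-0.0005,-0.006,0.094]}]'

```text
invalid input at $.deltas[0]: expected keys slide, turn
```

Emit:
step_arm --deltas '[{"slide": [0,0,0]},{"slide": [0,0,0]},{"slide": [0,0,0]},{"slide": [0,0,0]},{"slide": [0,0,0]},{"slide": [0,0,0]},{"slide": [0,0,0]},{"slide": [0,0,0]}]' --grip 0 --force 40

```text
invalid input at $.deltas[0]: expected keys slide, turn
```

Emit:
step_arm --deltas '[{"slide": [-0.0005,-0.003,0.01],"turn": 0},{"slide": [-0.0005,-0.006,0.025],"turn": 0},{"slide": [-0.0005,-0.006,0.045],"turn": 0},{"slide": [-0.0005,-0.006,0.065],"turn": 0},{"slide": [-0.0005,-0.006,0.08],"turn": 0},{"slide": [-0.0005,-0.006,0.09],"turn": 0},{"slide": [-0.0005,-0.006,0.094],"turn": 0},{"slide": [-0.0005,-0.006,0.094],"turn": 0},{"slide": [-0.0005,-0.006,0.094],"turn": 0}]'

```text
time: 2.78
tool_pos: [480.8, -52.1, 17.0]
tool_rot: [3.141, -0.0, -0.141]
ft_force: [0.1, 0.4, 0.3]
gripper_width: 93.0
finger_force: 0.0
```

Emit:
step_arm --deltas '[{"slide": [0,0,0],"turn": 0},{"slide": [0,0,0],"turn": 0},{"slide": [0,0,0],"turn": 0},{"slide": [0,0,0],"turn": 0},{"slide": [0,0,0],"turn": 0},{"slide": [0,0,0],"turn": 0},{"slide": [0,0,0],"turn": 0},{"slide": [0,0,0],"turn": 0}]' --grip 0 --force 40

```text
time: 3.45
tool_pos: [480.7, -51.4, 16.6]
tool_rot: [3.142, 0.0, -0.14]
ft_force: [0.5, 0.1, 0.4]
gripper_width: 44.6
finger_force: 0.0
```

Run:
```python
from h import *
s=bot.sense();print(s['time'],s['tool_pos'],s['tool_rot'],s['gripper_width'],s['finger_force'],s['wrist_torque'])
```

```text
3.45 [480.66555129 -51.42348399  16.60999273] [ 3.14154559e+00  3.24037520e-05 -1.39632680e-01] 44.60580591216043 0.0 [ 0.10732976 -0.01413317  0.00584971]
```

Emit:
step_arm --deltas '[{"slide": [0,0,0],"turn": 0},{"slide": [0,0,0],"turn": 0},{"slide": [0,0,0],"turn": 0},{"slide": [0,0,0],"turn": 0},{"slide": [0,0,0],"turn": 0},{"slide": [0,0,0],"turn": 0}]' --grip 0 --force 45

```text
time: 3.95
tool_pos: [480.6, -51.5, 16.6]
tool_rot: [3.142, 0.0, -0.14]
ft_force: [-0.0, -0.5, -0.5]
gripper_width: 27.7
finger_force: 44.9
```

Run:
```python
from h import *
s=bot.sense();print(s['time'],s['tool_pos'],s['tool_rot'],s['gripper_width'],s['finger_force'],s['wrist_torque'])
# plan: deck hole -> mast, carry with deck yaw 1.9
```

```text
3.95 [480.62826281 -51.45249483  16.56486879] [ 3.14154018e+00  1.15768313e-04 -1.39674213e-01] 27.65911388317344 44.90477442741394 [-0.0066914   0.04739135 -0.02350209]
```

Emit:
step_arm --deltas '[{"slide": [0,0,-0.004],"turn": 0},{"slide": [0,0,-0.014],"turn": 0},{"slide": [0,0,-0.03],"turn": 0},{"slide": [0,0,-0.05],"turn": 0},{"slide": [0,0,-0.072],"turn": 0},{"slide": [0,0,-0.094],"turn": 0},{"slide": [0,0,-0.116],"turn": 0},{"slide": [0,0,-0.138],"turn": 0},{"slide": [0,0,-0.158],"turn": 0},{"slide": [0,0,-0.172],"turn": 0},{"slide": [0,0,-0.18],"turn": 0},{"slide": [0,0,-0.183],"turn": 0}]'

```text
time: 4.95
tool_pos: [480.9, -51.4, 201.3]
tool_rot: [-3.141, -0.002, -0.14]
ft_force: [0.3, 0.5, -2.2]
gripper_width: 28.2
finger_force: 44.9
```

Run:
```python
from h import *
s=bot.sense();print(s['time'],s['tool_pos'],s['tool_rot'],s['gripper_width'],s['finger_force'],s['ft_force'],s['wrist_torque'])
c,sn=np.cos(np.radians(1.9)),np.sin(np.radians(1.9))
print(togo([634-90*c,270.2-90*sn,201],1.9))
```

```text
4.95 [480.90346442 -51.38150601 201.29857416] [-3.14099134e+00 -2.21364311e-03 -1.39656750e-01] 28.162822037208986 44.9048513174057 [ 0.27920354  0.52828664 -2.18626262] [ 0.05187567 -0.07815339  0.01841857]
(array([ 0.0182, -0.3243,  0.0005]), np.float64(-9.9))
```

Emit:
step_arm --deltas '[{"slide": [0.0005,-0.008,0],"turn": -0.3},{"slide": [0.0015,-0.026,0],"turn": -0.8},{"slide": [0.003,-0.052,0],"turn": -1.6},{"slide": [0.0045,-0.082,0],"turn": -2.5},{"slide": [0.0065,-0.114,0],"turn": -3.5},{"slide": [0.008,-0.146,0],"turn": -4.5},{"slide": [0.01,-0.178,0],"turn": -5.5},{"slide": [0.012,-0.21,0],"turn": -6.5},{"slide": [0.0135,-0.242,0],"turn": -7.5},{"slide": [0.0155,-0.272,0],"turn": -8.4},{"slide": [0.017,-0.296,0],"turn": -9.2},{"slide": [0.018,-0.31,0],"turn": -9.9}]'

```text
time: 5.95
tool_pos: [540.8, 257.0, 198.0]
tool_rot: [-3.141, 0.002, 0.038]
ft_force: [-0.2, 0.7, -2.0]
gripper_width: 27.8
finger_force: 44.9
```

Emit:
step_arm --deltas '[{"slide": [0,-0.007,0],"turn": 0},{"slide": [0,-0.007,0],"turn": 0},{"slide": [0,-0.007,0],"turn": 0}]'

```text
time: 6.2
tool_pos: [540.9, 258.7, 199.0]
tool_rot: [3.14, 0.001, 0.032]
ft_force: [0.4, -0.4, -1.7]
gripper_width: 27.9
finger_force: 44.9
```

Run:
```python
from h import *
p,d=grab('top','c');q,dq=grab('side','c')
s=bot.sense();print(s['time'],s['tool_pos'],s['tool_rot'],s['gripper_width'],s['finger_force'])
cv2.imwrite('pics/c.png',np.hstack([cv2.resize(a[:,:,::-1],(390,480),interpolation=cv2.INTER_CUBIC) for a in(p[150:280,140:246],q[140:300,180:310])]))
```

```text
6.3 [541.30273574 258.04605894 199.4953377 ] [3.14058249e+00 5.29583533e-04 3.07972426e-02] 27.642965723035783 44.904837012290955
```

View pics/c.png

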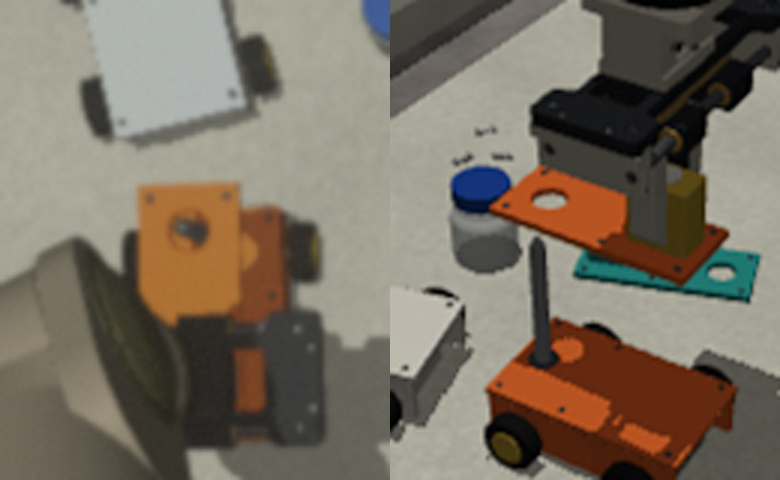

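Top crop: the deck is held above the chassis, with its hole at (187,230) and the mast tip visible just inside the hole. Side crop: the hole is at (550,199) and the mast top at (538,240). Now I'll measure hole and mast in both views.

Run:
```python
from h import *
s=bot.sense(); zt=s['tool_pos'][2]-16.6+6; print('ztop',zt)
for n,win in(('top',(170,215,190,245)),('side',(205,265,180,245))):
    z=np.load(f'/tmp/{n}_c.npz');p,D=z['p'],z['d'];C=cloud(n,D)
    m=((abs(C[...,2]-zt+2)<14)).astype(np.uint8); w=np.zeros_like(m);w[win[2]:win[3],win[0]:win[1]]=1
    hsv=cv2.cvtColor(p,cv2.COLOR_RGB2HSV); o=((hsv[...,0]<17)&(hsv[...,1]>150)).astype(np.uint8)
    m=m*o*w; cs,hi=cv2.findContours(m,cv2.RETR_CCOMP,2)
    for c,h in zip(cs,hi[0]):
        a=cv2.contourArea(c)
        if h[3]>=0 and a>15:
            M=cv2.moments(c);u,v=M['m10']/M['m00'],M['m01']/M['m00']
            P=np.array([plane(n,*x[0],zt)[:2] for x in c],np.float32)
            print(n,'hole px',u,v,a,plane(n,u,v,zt),cv2.minEnclosingCircle(P))
        if h[3]<0 and a>300 and n=='top':
            x,y,_,_=cv2.boundingRect(c)
            for e in('left','front'):
                q=c[:,0]; k=(q[:,0]<=x+1)&(q[:,1]<225) if e=='left' else (q[:,1]<=y+1)
                P=np.array([plane(n,*t,zt)[:2] for t in q[k]],np.float32); l=cv2.fitLine(P,2,0,.01,.01).ravel(); print(e,len(P),l,np.degrees(np.arctan2(l[1],l[0])))
za=np.load('/tmp/side_a.npz');C=cloud('side',za['d']);v,u=np.indices(za['d'].shape)
k=(C[...,2]>70)&(C[...,2]<155)&(u>215)&(u<245)&(v>210)&(v<270)&(abs(C[...,0]-634)<40)&(abs(C[...,1]-270)<40)
print('mast side cloud',k.sum(),np.median(C[k],0))
# mast px in side view: mean column per row; axis ray intersect per height
for r in range(226,256,6):
    kk=k[r]; 
    if kk.any(): print(r,u[r][kk].mean(),np.round(C[r][kk].mean(0),1))
```

```text
ztop 188.89533769766163
left 8 [9.9999988e-01 5.2526186e-04 6.4393066e+02 2.8886301e+02] 0.030095287
front 5 [ 1.6043935e-03 -9.9999869e-01  6.5504492e+02  2.4966428e+02] -89.90807
top hole px 191.05007824726133 211.96557120500782 106.5 [630.64329057 261.22995709 188.8953377 ] ((630.2587280273438, 261.65142822265625), 14.196907997131348)
side hole px 232.78345498783455 206.54987834549877 68.5 [630.06110754 264.4510728  188.8953377 ] ((630.0047607421875, 264.5798034667969), 13.4725341796875)
mast side cloud 183 [633.6857258  276.67276678 114.2490568 ]
226 228.5 [635.  275.5 144.9]
232 228.5 [635.2 276.4 129.8]
238 229.5 [633.9 275.8 113.9]
244 229.5 [634.9 275.7  97.2]
250 230.0 [634.5 275.7  80.7]
```

Emit:
step_arm --deltas '[{"slide": [0.001,-0.003,0.002],"turn": -0.1},{"slide": [0.002,-0.006,0.006],"turn": -0.2},{"slide": [0.0035,-0.0085,0.01],"turn": -0.3},{"slide": [0.0035,-0.0085,0.014],"turn": -0.3},{"slide": [0.0035,-0.0085,0.015],"turn": -0.3},{"slide": [0.0035,-0.0085,0.015],"turn": -0.3},{"slide": [0.0035,-0.0085,0.015],"turn": -0.3}]'

```text
time: 6.88
tool_pos: [544.6, 268.5, 184.4]
tool_rot: [3.141, 0.0, 0.038]
ft_force: [-0.7, -1.0, -1.5]
gripper_width: 27.6
finger_force: 44.9
```

Run:
```python
from h import *
p,d=grab('top','d');q,dq=grab('side','d')
s=bot.sense();print(s['time'],s['tool_pos'],s['tool_rot'],s['gripper_width'],s['finger_force'])
cv2.imwrite('pics/d.png',np.hstack([cv2.resize(a[:,:,::-1],(400,600),interpolation=cv2.INTER_CUBIC) for a in(p[185:245,170:210],q[180:270,205:265])]))
zt=s['tool_pos'][2]-10.6
for n,win in(('top',(170,215,190,245)),('side',(205,265,180,250))):
    z=np.load(f'/tmp/{n}_d.npz');p,D=z['p'],z['d'];C=cloud(n,D)
    w=np.zeros(D.shape,np.uint8);w[win[2]:win[3],win[0]:win[1]]=1
    hsv=cv2.cvtColor(p,cv2.COLOR_RGB2HSV); m=((hsv[...,0]<17)&(hsv[...,1]>150)&(abs(C[...,2]-zt+2)<14)).astype(np.uint8)*w
    cs,hi=cv2.findContours(m,cv2.RETR_CCOMP,2)
    for c,h in zip(cs,hi[0]):
        if h[3]>=0 and cv2.contourArea(c)>15:
            M=cv2.moments(c);u,v=M['m10']/M['m00'],M['m01']/M['m00'];print(n,'hole',u,v,plane(n,u,v,zt))
print('mast@160 side',plane('side',228.3,220.3,160),'zt',zt)
```

```text
6.9833 [544.69864409 268.56566182 184.66582598] [ 3.14158450e+00 -5.44743117e-05  3.82194659e-02] 27.69487763540005 44.904929995536804
top hole 187.78594771241828 210.6078431372549 [634.79191258 271.3046498  174.06582598]
side hole 228.33796296296293 214.65972222222223 [633.83080529 275.41956376 174.06582598]
mast@160 side [634.33618782 275.92566893 160.        ] zt 174.06582598328498
```

View pics/d.png

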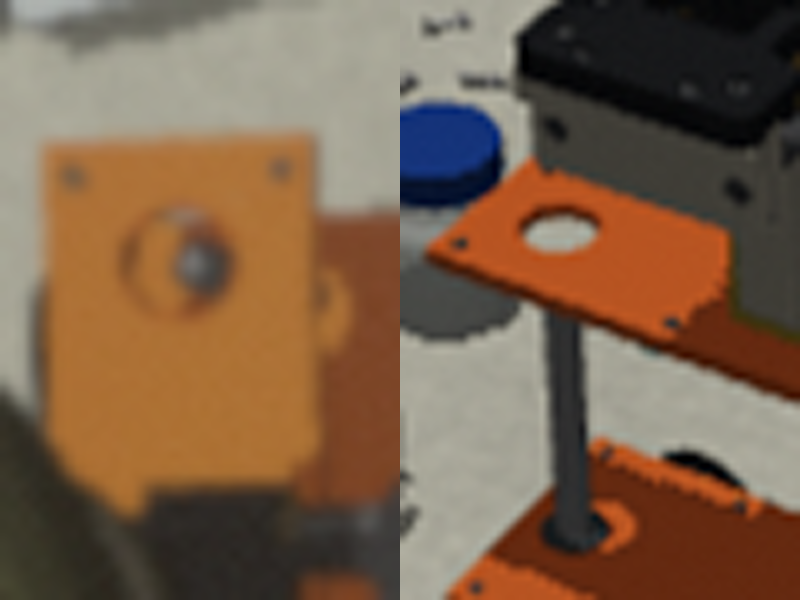

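Left: the hole centre is at (178,262) and the mast tip at about (198,262), which is nearly centred once parallax is allowed for. Right: the mast axis extends up through the hole centre at (562,230). The remaining offset is about 1 mm in y, so I'll lower.

Emit:
step_arm --deltas '[{"slide": [0,0.001,0.003],"turn": 0.1},{"slide": [0,0.001,0.008],"turn": 0.1},{"slide": [0,0.001,0.014],"turn": 0.1},{"slide": [0,0.001,0.02],"turn": 0.1},{"slide": [0,0.001,0.026],"turn": 0.1},{"slide": [0,0.001,0.032],"turn": 0.1},{"slide": [0,0.001,0.037],"turn": 0.1},{"slide": [0,0.001,0.04],"turn": 0.1},{"slide": [0,0.001,0.04],"turn": 0.1}]'

```text
time: 7.73
tool_pos: [544.3, 267.5, 143.7]
tool_rot: [3.141, 0.001, 0.037]
ft_force: [-0.0, 0.0, -1.2]
gripper_width: 28.0
finger_force: 44.9
```

Run:
```python
from h import *
p,d=grab('top','e');q,dq=grab('side','e')
s=bot.sense();print(s['time'],s['tool_pos'],s['tool_rot'],s['gripper_width'],s['ft_force'],s['wrist_torque'])
cv2.imwrite('pics/e.png',np.hstack([cv2.resize(a[:,:,::-1],(400,600),interpolation=cv2.INTER_CUBIC) for a in(p[185:245,170:210],q[190:280,205:265])]))
```

```text
7.8333 [544.72743466 267.6477703  144.51448279] [3.14148831e+00 1.34512982e-04 3.65309040e-02] 27.96056153418807 [ 0.27118089  0.04385113 -1.42752105] [ 0.04931604 -0.01534073  0.01359563]
```

View pics/e.png

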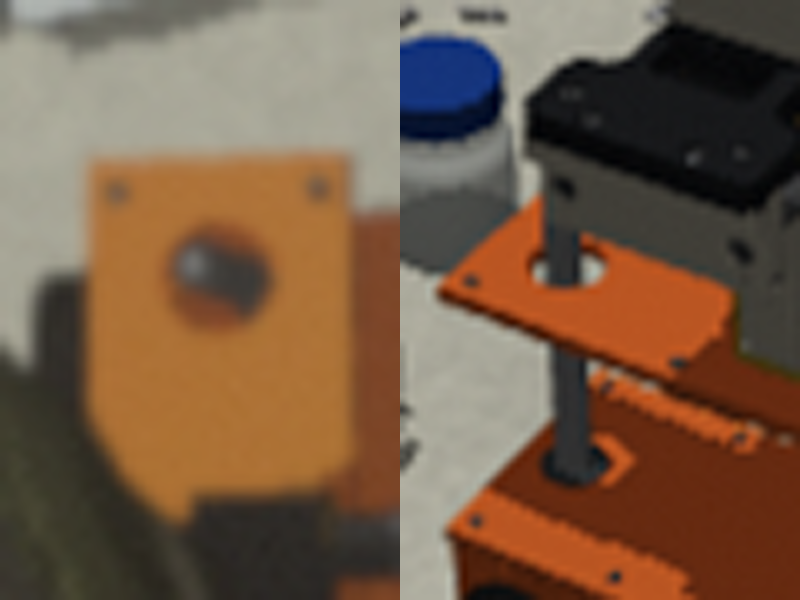

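Both views show the mast through the hole with clearance all round: top at (218,275), side at (566,265). Lowering on.

Emit:
step_arm --deltas '[{"slide": [0,0,0.004],"turn": 0},{"slide": [0,0,0.01],"turn": 0},{"slide": [0,0,0.018],"turn": 0},{"slide": [0,0,0.026],"turn": 0},{"slide": [0,0,0.034],"turn": 0},{"slide": [0,0,0.042],"turn": 0},{"slide": [0,0,0.05],"turn": 0},{"slide": [0,0,0.058],"turn": 0},{"slide": [0,0,0.065],"turn": 0},{"slide": [0,0,0.07],"turn": 0},{"slide": [0,0,0.072],"turn": 0},{"slide": [0,0,0.072],"turn": 0}]'

```text
time: 8.83
tool_pos: [544.5, 267.5, 72.0]
tool_rot: [3.141, 0.001, 0.037]
ft_force: [0.6, 0.7, -1.9]
gripper_width: 27.7
finger_force: 44.9
```

Emit:
step_arm --deltas '[{"slide": [0,0,0.001],"turn": 0},{"slide": [0,0,0.002],"turn": 0},{"slide": [0,0,0.003],"turn": 0},{"slide": [0,0,0.003],"turn": 0}]'

```text
time: 9.17
tool_pos: [544.7, 267.7, 69.7]
tool_rot: [-3.141, -0.0, 0.037]
ft_force: [0.4, 0.5, -0.7]
gripper_width: 27.8
finger_force: 44.9
```

Emit:
step_arm --deltas '[{"slide": [0,0,0.0005],"turn": 0},{"slide": [0,0,0.001],"turn": 0},{"slide": [0,0,0.0015],"turn": 0},{"slide": [0,0,0.002],"turn": 0},{"slide": [0,0,0.002],"turn": 0}]'

```text
time: 9.58
tool_pos: [544.6, 267.6, 67.5]
tool_rot: [3.142, 0.0, 0.037]
ft_force: [-0.8, -0.5, -2.3]
gripper_width: 27.9
finger_force: 44.9
```

Emit:
step_arm --deltas '[{"slide": [0,0,0.0005],"turn": 0},{"slide": [0,0,0.001],"turn": 0},{"slide": [0,0,0.001],"turn": 0},{"slide": [0,0,0.001],"turn": 0}]'

```text
time: 9.92
tool_pos: [544.7, 267.7, 66.6]
tool_rot: [-3.142, -0.0, 0.037]
ft_force: [-0.4, -0.9, 0.2]
gripper_width: 27.5
finger_force: 44.9
```

Emit:
step_arm --deltas '[{"slide": [0,0,0.0003],"turn": 0},{"slide": [0,0,0.0006],"turn": 0},{"slide": [0,0,0.0006],"turn": 0},{"slide": [0,0,0.0006],"turn": 0}]'

```text
time: 10.25
tool_pos: [544.7, 267.7, 66.6]
tool_rot: [-3.141, -0.0, 0.037]
ft_force: [-1.8, -1.4, 7.2]
gripper_width: 27.5
finger_force: 44.9
```

Run:
```python
from h import *
q,dq=grab('side','f')
s=bot.sense();print(s['time'],s['tool_pos'],s['ft_force'],s['wrist_torque'])
cv2.imwrite('pics/f.png',cv2.resize(q[200:320,190:310,::-1],(600,600),interpolation=cv2.INTER_CUBIC))
```

```text
10.3 [544.67733597 267.674316    66.61720063] [-1.79879999 -1.29660362  6.7534335 ] [-0.17528132  0.48068857 -0.01247893]
```

View pics/f.png

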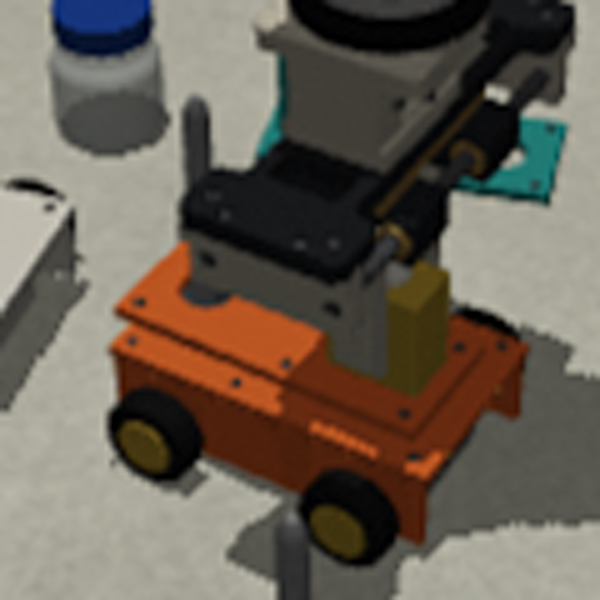

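The deck lies flat on the chassis with the mast through the hole, the block at the tail and parallel edges, and contact is felt at about 7 N. Releasing.

Emit:
step_arm --deltas '[{"slide": [0,0,-0.0005],"turn": 0},{"slide": [0,0,-0.0005],"turn": 0},{"slide": [0,0,-0.0005],"turn": 0},{"slide": [0,0,-0.0005],"turn": 0},{"slide": [0,0,-0.0005],"turn": 0},{"slide": [0,0,-0.0005],"turn": 0},{"slide": [0,0,-0.0005],"turn": 0},{"slide": [0,0,-0.0005],"turn": 0}]' --grip 0.8

```text
time: 10.97
tool_pos: [544.7, 267.6, 66.4]
tool_rot: [3.142, 0.0, 0.037]
ft_force: [0.1, -0.1, 0.1]
gripper_width: 72.9
finger_force: 0.0
```

Emit:
step_arm --deltas '[{"slide": [0,0,-0.005],"turn": 0},{"slide": [0,0,-0.015],"turn": 0},{"slide": [0,0,-0.035],"turn": 0},{"slide": [0,0,-0.06],"turn": 0},{"slide": [0,0,-0.085],"turn": 0},{"slide": [0,0,-0.11],"turn": 0},{"slide": [0,0,-0.135],"turn": 0},{"slide": [0,0,-0.155],"turn": 0},{"slide": [0,0,-0.165],"turn": 0},{"slide": [0,0,-0.17],"turn": 0},{"slide": [0,0,-0.17],"turn": 0}]'

```text
time: 11.88
tool_pos: [544.9, 267.8, 237.5]
tool_rot: [-3.141, -0.001, 0.037]
ft_force: [0.1, 0.3, -1.1]
gripper_width: 74.5
finger_force: 0.0
```

Run:
```python
from h import *
p,_=grab('top','g');q,dq=grab('side','g')
s=bot.sense();print(s['time'],s['tool_pos'],s['ft_force'],s['qd'])
cv2.imwrite('pics/g.png',np.hstack([cv2.resize(a[:,:,::-1],(400,400),interpolation=cv2.INTER_CUBIC) for a in(p[190:290,150:250],q[200:320,190:310])]))
```

```text
11.9833 [544.15683053 267.46057438 235.64613833] [-1.11601245  0.29276169  0.36855065] [ 0.00100974  0.01347025 -0.00025426  0.00660028  0.00124381 -0.00045874
 -0.00086542]
```

View pics/g.png

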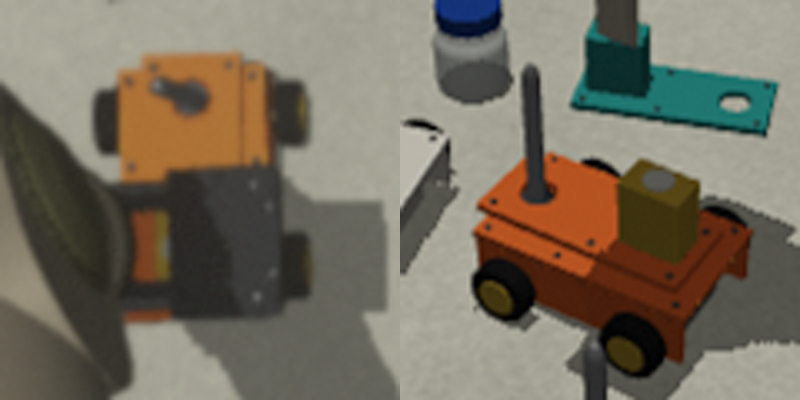

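The deck lies flat on the chassis and is lined up with it. The mast comes through the hole at crop (540,190), the block is at the tail and the gripper is clear.

```bash
python3 -c "
from station import bot
print(bot.finish_job())"
```

```text
the job is handed in; nothing more can be done
None
```

The orange deck lies flat on the orange chassis, over the mast and lined up lengthwise with the motor block towards the tail; the gripper is clear, the blue spare was not touched, and the job was handed in at about 12 s.

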